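Take a bangle pack off its display peg

TASK

A customer has chosen the red pack of bangles: slide it along its wire peg, lift it over the upturned end of the wire without forcing its thin hanger, and set it down standing upright in the white order tray, letting go only once it stands. Leave the blue and yellow packs hanging on their pegs and the green mug and the stack of bangles where they are.

Things in the scene. Friction and masses are not known exactly. Their poses are not given: they have to be found in the camera images.
- pack_red: The pack to serve: clear rigid box of red bangles, red lid and hanger, hanging from one of the three pegs (which one varies). Box 58 mm wide (y), 22 mm deep (x, along the peg), 60 mm tall, straight sides, 75 to 155 g. Origin: centre of its underside; x along the peg towards the stand's bar, z up. The thin hanger cracks if pressed on wire or stand with more than 10 N.
- pack_red_lid (a point): Centre of the red lid's top, 60 mm above the underside. The box is gripped by its two sides, 58 mm apart, just below the lid, with a finger either side of the peg. The flat hanger stands on the lid's middle: 34 mm wide (y), 2.5 mm thick (x), 29 mm tall. Axes as the pack's.
- pack_red_hole (a point): Centre of the square hole in the red hanger, 77.5 mm above the underside; 11 mm high, 14 mm wide (6 mm of hanger above it, 12 mm between it and the lid). As it hangs the hole's top edge rests on the 4 mm wire, so the pack can rise 7 mm before the hole's bottom edge meets the wire. Axes as the pack's.
- pack_blue: Blue bystander pack hanging from another peg; same box, lid and hanger as the red pack (58 x 22 x 60 mm box, 89 mm with hanger); origin at the centre of its underside, z up its height, y across its width.
- pack_yellow: Yellow bystander pack hanging from another peg; same box, lid and hanger as the red pack (58 x 22 x 60 mm box, 89 mm with hanger); origin at the centre of its underside, z up its height, y across its width.
- stand: Steel counter-top display stand, fixed. Origin on the counter below the middle of its cross-bar; y along the bar, z up; its pegs point along -x, towards the robot. Base plate 150 x 420 x 8 mm (x from -95 to 55 mm), two 14 mm posts at y = +-185 mm carrying the bar; nothing above the bar but the hangers.
- stand_bar (a point): Middle of the 12 mm thick, 398 mm long cross-bar, 235 mm above the counter; axes as the stand's. Three rigid wire pegs of 4 mm diameter leave the bar at y = -120, 0 and 120 mm, level with it, along -x. The packs hang 44 to 56 mm out from the bar's axis.
- stand_bend (a point): Point on the middle peg 62 mm out from the bar. Up to here each wire is level; its next 83 mm is bent by use, sagging up to 12 or rising up to 6.5 degrees, differently on each peg, not reported (17 mm low to 9 mm high at the elbow). At the elbow, about 145 mm from the bar, it turns up 42 degrees from that line and ends 17 mm on, round-ended, 157 mm from the bar.
- tray: White open order tray, fixed on the counter, left or right of the stand, 130 (x) x 140 (y) x 20 mm high, walls and floor 4 mm thick. Origin: centre of the underside; x, y along its sides.
- mug: Green plastic mug standing on the counter, 72 mm wide, 85 mm tall, on the side away from the tray; origin at the centre of its base.
- bangles: Standing stack of loose brass bangles, 66 mm wide, 36 mm tall, on the counter in front of the stand; origin at the centre of its base.
There are look-alikes about, which are no part of the job. There is more than one size of the pack_red; the one meant has the size given above. Several things look just like the tray: the one meant starts farthest to the robot's left.

How it is judged:
By the outcome, as a careful person would: the job done as asked, in the order asked, and still so for the second after the job is handed in, with the robot touching nothing.
It also fails if it takes over 72 s, if anything falls off the work surface, if the arm or the gripper's body presses on something with over 40 N, if the wrist force passes 120 N, or if a joint passes its speed limit or range.

ROBOT

A 6-joint arm with a two-finger parallel gripper is mounted at the origin on the work surface. World frame = base frame: x ahead of the robot, y to its left, z up, the work surface at z = 0. Lengths are in m, angles in rad, forces in N, time in s.
With the tool pointing down it reaches from about 0.35 to 0.775 m from the base axis. Payload 5.5 kg.
Tool frame: the origin (TCP) lies at the very end of the fingers, on their centre line; the grasp point (between the pads) lies 19 mm behind it; z points along the fingers, y is the line along which they close (so a half turn about z gives the same grasp; the last joint's range is limited). The gripper opens to 85 mm and grips with 20 to 120 N. Pads are 22 mm wide; open, the fingers measure 114 mm over their backs; the gripper's body (76 mm by 85 mm) begins 54 mm behind the grasp point. The pads swing forward as they close: fully open they stand 13 mm farther back than shut.
Start: joints at [1.163, 0.313, 0.046, 1.304, 0, 1.431], TCP at [0.152, 0.555, 0.202] pointing down, gripper open.
Joint ranges: [-2.76, 2.76], [-0.86, 1.69], [-1.03, 1.26], [-2.2, 2.34], [-1.47, 1.5], [-3.14, 3.14]. Speed limits (rad/s): [2.57, 2.57, 3.14, 3.14, 3.14, 3.14].

INTERFACE

Orientations are given as a unit quaternion [w, x, y, z].
In Python, from workcell import env, cams, ticket, spotter gives the robot as it stands.
- The arm moves only by the tool jog_arm, never from a script. Its argument "increments" is a list that holds one entry, the list of rows, each a list of 7 numbers: the shift along the tool's x, y, z in units of 0.25 m (1.0 is 0.25 m), then the turn, a rotation vector about the tool's x, y, z in units of 180 degrees (1.0 is 180 degrees), then the closure in counts, from 0 (fully open) to 255 (shut). A call has 1 to 20 rows; each row shifts and turns the commanded pose from where the row before left it, along the tool's axes as they then stand; what a row does not reach is not made up. A row lasts 1/10 s, in which the tool goes at most 50 mm and 8.59 degrees, less where a joint would pass 70% of its speed; a pose out of reach is approached as far as the arm can. A call with a number of a shift or a turn outside -1 to 1 is refused whole. A call with a gripper value outside its range is refused whole. The fingers move at their own pace and stop on an object; "force" is the grip in N (left out, the last holds). Time passes only in rows, so rows that do not move let the fingers close. It gives the time, the measured TCP pose, the force, the opening and the grip force at its end, in the units of the state.
- env.get_state(): the state, without advancing time (a new reading comes with each control period).
- cams.read_camera(name): name is "scene" or "side" or "wrist"; returns a dict with "pixels" (420x560x3 uint8, red, green, blue), "fx", "fy", "cx", "cy" (pixels), "xyz" and "attitude" of the camera in the world; the wrist camera has in their place "mount" (4x4, takes a point from camera to tool coordinates, whose origin is the TCP and whose axes are the flange's). Camera axes: x right, y down, z forward; pixel columns grow to the right and rows downward; lengths in m; the calibration is good to about 2 mm. A picture is of the moment at which its call begins: read the wrist's pose just before it. There is no depth.
- ticket.hand_in(): hands the job in; it is judged then, once.
Trained networks look in the newest picture that a camera, given by its name, has taken for a name from the list of things; names that differ only in an ending like _2 or _b are one class to them, and where a whole thing is asked for, a point or a joint stands for the part that bears it (a point fixed in the world has none). Each returns a list of dicts, best first, with "conf" (0 to 1); they miss things now and then, are a little off and sometimes report something else, mostly with a low value. They report only what shows in the picture. A call takes as long as a camera call. They do not tell look-alikes from the thing itself.
- spotter.find_in(target, camera): "uv" ([column, row] in pixels, amid what is visible of it).
- spotter.cut_out(target, camera): "region" (420x560 bool, what is visible of it) and "uv" ([column, row] in pixels, amid what is visible of it).
- spotter.landmark_of(target, camera): "uv" ([column, row] in pixels: a listed point, or the origin of a listed thing).
The state is a dict: "clock": time; "joint_pos": joint angles; "qvel": joint speeds; "tau": joint torques, N m; "tcp_pos": TCP position; "orientation": TCP orientation; "wrist_force": force on the tool from outside, world axes, zero at the start; "ft_torque": the same for the moment, N m; "finger_gap": finger opening in m; "grip_force": force on a finger pad.
Only numpy, scipy, OpenCV 4.12 (cv2) and the standard library are available. Lean on these libraries where they do the work, as an engineer would, in place of code of your own. Each camera call takes 0.05 s, during which the arm holds its last target. There are 200 camera calls.

## Working session

There is one attempt and no reset: what is moved stays moved. The work goes in short steps, Python scripts to look and compute and a tool call to move; the robot and the scene stay as the last step left them, time stands still between calls to the robot, and variables do not carry over. Pictures are saved under pics/ and viewed, at most 10 in all, crops included, and the job is handed in when it is done.

Besides the shell and the picture viewer there is one more tool, called as name(argument=value, ...) on one line, values as JSON. jog_arm: Moves the arm, as the interface text tells. Shifts and turns lie within -1 to 1; 1 stands for 0.25 m of shift or 180 degrees of turn. Its arguments: {"type":"object","properties":{"increments":{"type":"array"},"force":{"type":"number"}},"required":["increments"]}

```bash
ls; mkdir -p pics; cat > h.py <<'E'
import numpy as np, cv2
from workcell import env, cams, ticket, spotter
from scipy.spatial.transform import Rotation as R
def q2R(q): return R.from_quat([q[1],q[2],q[3],q[0]]).as_matrix()
def att(a):
    a=np.array(a,float)
    return a if a.shape==(3,3) else q2R(a)
def cam(name):
    s=env.get_state(); d=cams.read_camera(name)
    if 'mount' in d:
        T=np.eye(4);T[:3,:3]=q2R(s['orientation']);T[:3,3]=s['tcp_pos'];T=T@np.array(d['mount'])
        d['Rm'],d['t']=T[:3,:3],T[:3,3]
    else: d['Rm'],d['t']=att(d['attitude']),np.array(d['xyz'])
    return d
def ray(d,uv):
    v=d['Rm']@np.array([(uv[0]-d['cx'])/d['fx'],(uv[1]-d['cy'])/d['fy'],1]); return d['t'],v/np.linalg.norm(v)
def proj(d,p):
    c=d['Rm'].T@(np.array(p)-d['t']); return [d['fx']*c[0]/c[2]+d['cx'],d['fy']*c[1]/c[2]+d['cy']]
def onz(d,uv,z):
    o,v=ray(d,uv); return o+v*(z-o[2])/v[2]
def tri(rs):
    A=sum(np.eye(3)-np.outer(v,v) for o,v in rs); b=sum((np.eye(3)-np.outer(v,v))@o for o,v in rs)
    p=np.linalg.solve(A,b); return p,[np.linalg.norm(np.cross(p-o,v)) for o,v in rs]
def save(n,im): cv2.imwrite('pics/'+n,cv2.cvtColor(im,cv2.COLOR_RGB2BGR))
E
python3 - <<'E'
from h import *
s=env.get_state(); print({k:np.round(v,3).tolist() for k,v in s.items()})
for n in ['scene','side','wrist']:
    d=cam(n); save(n+'0.png',d['pixels']); print(n,d['fx'],d['cx'],d['cy'],np.round(d['t'],3),np.round(d['Rm'],3).tolist())
    for t in ['pack_red','pack_red_lid','pack_red_hole','pack_blue','pack_yellow','tray','stand_bar','stand_bend','mug','bangles']:
        print(t,[(np.round(r['uv']).tolist(),round(r['conf'],2)) for r in spotter.landmark_of(t,n)])
a=np.hstack([cv2.imread('pics/scene0.png'),cv2.imread('pics/side0.png')]); 
E
```

```text
pics
{'clock': 0.0, 'joint_pos': [1.163, 0.314, 0.045, 1.304, 0.0, 1.431], 'qvel': [0.0, -0.0, 0.001, -0.0, -0.0, 0.001], 'tau': [-0.001, -48.063, 29.854, 0.02, -0.0, -0.0], 'tcp_pos': [0.152, 0.554, 0.202], 'orientation': [-0.0, 0.133, 0.991, -0.001], 'wrist_force': [-0.224, 0.232, 0.666], 'ft_torque': [-0.001, -0.01, -0.03], 'grip_force': 0.0, 'finger_gap': 0.085}
scene 529.4322317692839 276.07163856304516 205.16289056200208 [1.225 0.796 0.944] [[-0.784, 0.372, -0.498], [0.621, 0.442, -0.647], [-0.021, -0.816, -0.577]]
pack_red [([342.0, 271.0], 0.82), ([299.0, 251.0], 0.61)]
pack_red_lid [([298.0, 227.0], 0.96), ([339.0, 244.0], 0.89), ([266.0, 200.0], 0.49)]
pack_red_hole [([342.0, 232.0], 0.89), ([260.0, 230.0], 0.57)]
pack_blue [([258.0, 228.0], 0.57), ([424.0, 303.0], 0.43)]
pack_yellow [([223.0, 213.0], 0.65)]
tray [([266.0, 198.0], 0.71), ([228.0, 166.0], 0.7)]
stand_bar [([248.0, 207.0], 0.56)]
stand_bend [([264.0, 198.0], 0.9), ([427.0, 304.0], 0.74)]
mug [([424.0, 305.0], 0.86), ([332.0, 234.0], 0.23), ([298.0, 230.0], 0.15)]
bangles [([333.0, 234.0], 0.87)]
side 393.7306
[... 235 characters left out ...]
d [([296.0, 157.0], 0.84), ([247.0, 197.0], 0.8)]
pack_red_hole [([248.0, 189.0], 0.77), ([294.0, 150.0], 0.59)]
pack_blue [([306.0, 192.0], 0.84), ([321.0, 226.0], 0.64)]
pack_yellow [([321.0, 214.0], 0.82)]
tray [([243.0, 298.0], 0.95), ([233.0, 394.0], 0.62)]
stand_bar [([326.0, 164.0], 0.69)]
stand_bend [([301.0, 169.0], 0.84)]
mug [([228.0, 183.0], 0.85)]
bangles [([229.0, 241.0], 0.59), ([295.0, 176.0], 0.19)]
wrist 308.41341000204017 280.2262947854435 207.22654226814387 [0.083 0.574 0.375] [[0.266, 0.925, 0.272], [0.964, -0.255, -0.074], [0.001, 0.282, -0.959]]
pack_red []
pack_red_lid []
pack_red_hole []
pack_blue []
pack_yellow []
tray []
stand_bar []
stand_bend []
mug []
bangles []
```

```bash
python3 - <<'E'
import cv2
a=cv2.imread('pics/scene0.png')[110:340,150:500]; cv2.imwrite('pics/s1.png',cv2.resize(a,None,fx=2.2,fy=2.2,interpolation=2))
a=cv2.imread('pics/side0.png')[120:420,150:400]; cv2.imwrite('pics/s2.png',cv2.resize(a,None,fx=2,fy=2,interpolation=2))
E
```

```text
(no output)
```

View pics/s1.png

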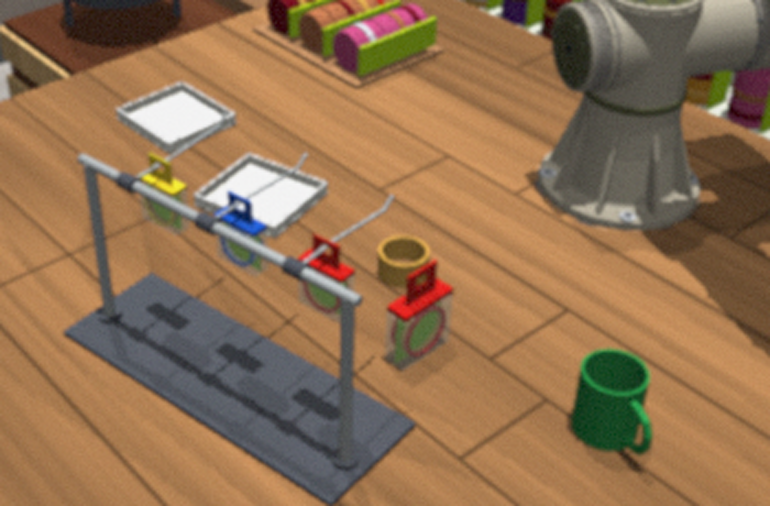

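View pics/s2.png

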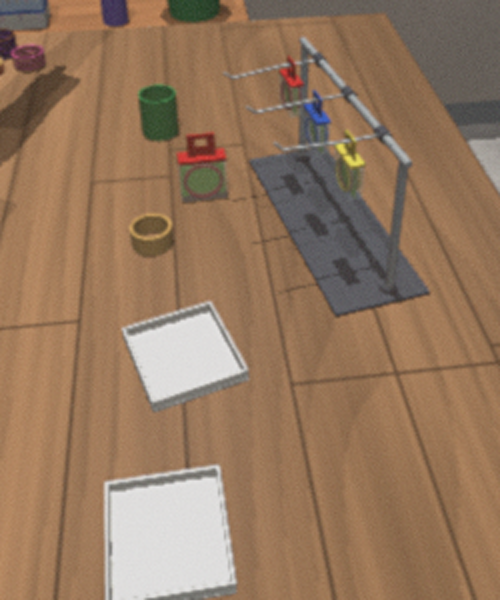

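Scene crop: the hanging red pack is on the peg nearest the mug, with its lid at full-frame scene (298,227) and side (296,157). The look-alike is the larger red pack standing on the counter, at scene (342,260) and side (250,205). I choose the hanging one. There are two trays, at scene (269,198) / side (243,298) and scene (230,162) / side (233,394). The first is farther to the robot's left, so it is the one meant.

```bash
cat >> h.py <<'E'
def S(x,y): return (150+x/2.2,110+y/2.2)
def D(x,y): return (150+x/2,120+y/2)
E
python3 - <<'E'
from h import *
a=cam('scene'); b=cam('side')
def t(n,s,d):
    p,e=tri([ray(a,s),ray(b,d)]); print(n,np.round(p,4),np.round(e,4)); return p
t('barL',S(355,298),D(303,41)); t('barR',S(83,159),D(407,161))
def best(n,i=0):pass
t('lid',(298,227),(296,157))
t('lid by eye',S(329,267),D(291,77))
t('holder blue lid',S(238,224),D(316,112)); t('yellow lid',S(164,186),D(349,155))
t('red tip',S(390,199),D(229,74)); t('blue tip',S(305,156),D(249,108)); t('yel tip',S(233,121),D(278,149))
t('elbow red',S(384,209),D(238,76))
t('fakelid',(339,244),(247,197))
for n,z in (('trayA',.02),('trayB',.02)): pass
for n,d,c in (('scn',a,[S(247,155),S(327,186),S(276,233),S(195,194)]),('side',b,[D(123,327),D(211,303),D(247,376),D(155,404)])):
    P=np.array([onz(d,u,.02 if not(n=='side' and k==9) else 0) for k,u in enumerate(c)]); print(n,np.round(P,3).tolist(),P.mean(0)); print([np.round(np.degrees(np.arctan2(*(P[(i+1)%4]-P[i])[1::-1])),1) for i in range(4)],[np.linalg.norm(P[(i+1)%4]-P[i]).round(3) for i in range(4)])
print('bangles',onz(a,S(404,245),.036),onz(b,D(151,222),.036),'mug',onz(b,D(158,93),.085),onz(a,S(615,368),.085))
for n in('scene','side'):
  for tt in ['pack_red','tray']:
    for r in spotter.cut_out(tt,n):
        ys,xs=np.nonzero(r['region']); print(n,tt,round(r['conf'],2),xs.min(),xs.max(),ys.min(),ys.max(),len(xs))
E
```

```text
barL [0.6506 0.1641 0.2364] [0.0014 0.0014]
barR [ 0.7229 -0.2152  0.2369] [0.0008 0.0008]
lid [0.6181 0.0817 0.2196] [0.0023 0.0023]
lid by eye [0.618  0.0875 0.211 ] [0.0018 0.0018]
holder blue lid [ 0.6402 -0.0319  0.2109] [0.0018 0.0018]
yellow lid [ 0.662  -0.1475  0.2082] [0.0015 0.0015]
red tip [0.5153 0.0651 0.2362] [0.003 0.003]
blue tip [ 0.5337 -0.0535  0.2405] [0.0023 0.0023]
yel tip [ 0.5557 -0.165   0.2414] [0.0065 0.0065]
elbow red [0.5285 0.0688 0.2305] [0.0042 0.0042]
fakelid [0.4602 0.0685 0.0846] [0.0062 0.0062]
scn [[0.377, -0.378, 0.02], [0.339, -0.24, 0.02], [0.464, -0.198, 0.02], [0.494, -0.344, 0.02]] [ 0.41845359 -0.28986233  0.02      ]
[np.float64(105.2), np.float64(18.4), np.float64(-78.3), np.float64(-163.9)] [np.float64(0.143), np.float64(0.131), np.float64(0.148), np.float64(0.122)]
side [[0.335, -0.248, 0.02], [0.459, -0.217, 0.02], [0.494, -0.357, 0.02], [0.377, -0.386, 0.02]] [ 0.4162899  -0.30194369  0.02      ]
[np.float64(13.9), np.float64(-75.7), np.float64(-166.2), np.float64(106.6)] [np.float64(0.127), np.float64(0.144), np.float64(0.121), np.float64(0.144)]
bangles [ 0.36665063 -0.05460847  0.036     ] [ 0.37775121 -0.03788985  0.036     ] mug [0.39969232 0.29554742 0.085     ] [0.39105258 0.29234252 0.085     ]
scene pack_red 0.76 326 355 230 277 998
scene pack_red 0.69 286 311 217 255 490
scene tray 0.85 239 298 181 217 1105
scene tray 0.77 204 257 148 179 976
scene tray 0.55 180 337 162 339 8400
scene tray 0.41 322 345 217 240 423
side pack_red 0.8 238 263 186 220 686
side pack_red 0.59 289 301 150 178 237
side pack_red 0.57 215 235 227 248 400
side tray 0.87 202 267 353 419 3935
side tray 0.8 211 273 271 325 2241
side tray 0.5 289 301 148 178 279
```

jog_arm(increments=[[[0, 0, -0.13, 0, 0, -0.03625, 0], [0, 0, -0.13, 0, 0, -0.03625, 0], [0, 0, -0.13, 0, 0, -0.03625, 0], [0, 0, -0.13, 0, 0, -0.03625, 0], [-0.11, -0.154, 0, 0, 0, 0, 0], [-0.11, -0.154, 0, 0, 0, 0, 0], [-0.11, -0.154, 0, 0, 0, 0, 0], [-0.11, -0.154, 0, 0, 0, 0, 0], [-0.11, -0.154, 0, 0, 0, 0, 0], [-0.11, -0.154, 0, 0, 0, 0, 0], [-0.11, -0.154, 0, 0, 0, 0, 0], [-0.11, -0.154, 0, 0, 0, 0, 0], [-0.11, -0.154, 0, 0, 0, 0, 0], [-0.11, -0.154, 0, 0, 0, 0, 0], [-0.11, -0.154, 0, 0, 0, 0, 0], [-0.11, -0.154, 0, 0, 0, 0, 0], [0, 0, 0, 0, 0, 0, 0]]])

```text
clock: 3.65
tcp_pos: [0.5663, 0.1579, 0.3305]
orientation: [-0.0, -0.091, 0.996, -0.001]
wrist_force: [1.0, 0.3, -0.5]
finger_gap: 0.0851
grip_force: 0.0
```

```bash
cat > snap.py <<'E'
from h import *; import sys,pickle
s=env.get_state(); d=cam('wrist'); pickle.dump(d,open(sys.argv[1]+'.pkl','wb')); save(sys.argv[1]+'.png',d['pixels'])
print(s['clock'],np.round(s['tcp_pos'],4),np.round(q2R(s['orientation']),3).tolist(),np.round(s['wrist_force'],2))
for p in [(0.6181,.085,.214),(0.515,.065,.236)]: print(np.round(proj(d,p)))
for t in ['pack_red','pack_red_lid','pack_red_hole']: print(t,[(np.round(r['uv'],1).tolist(),round(r['conf'],2)) for r in spotter.landmark_of(t,'wrist')])
E
python3 snap.py wA
```

```text
3.65 [0.5663 0.1579 0.3305] [[-0.984, -0.18, -0.001], [-0.18, 0.984, -0.001], [0.001, -0.001, -1.0]] [ 1.05  0.29 -0.46]
[198. 230.]
[181. 122.]
pack_red [([237.6, 88.9], 0.8), ([206.8, 211.2], 0.63)]
pack_red_lid [([197.7, 223.5], 0.59), ([227.1, 79.8], 0.56)]
pack_red_hole [([222.2, 74.3], 0.94), ([190.8, 235.7], 0.92)]
```

jog_arm(increments=[[[0, -0.16, 0, 0, 0, 0, 0], [0, -0.16, 0, 0, 0, 0, 0], [0, -0.16, 0, 0, 0, 0, 0], [0, -0.16, 0, 0, 0, 0, 0], [0, 0, 0, 0, 0, 0, 0]]])

```text
clock: 4.35
tcp_pos: [0.5926, 0.0024, 0.3325]
orientation: [0.0, -0.092, 0.996, -0.001]
wrist_force: [0.5, -0.1, 0.4]
finger_gap: 0.0854
grip_force: 0.0
```

```bash
python3 snap.py wB; python3 -c "
import cv2,numpy as np
a=[cv2.imread(f'pics/w{k}.png') for k in 'AB']
cv2.imwrite('pics/AB.png',np.hstack([cv2.resize(i,(400,300)) for i in a]))"
```

```text
4.35 [0.5926 0.0024 0.3325] [[-0.983, -0.184, 0.001], [-0.184, 0.983, -0.001], [-0.0, -0.001, -1.0]] [ 0.47 -0.1   0.44]
[355. 232.]
[369. 125.]
pack_red [([342.8, 89.4], 0.96), ([497.5, 70.8], 0.72), ([341.2, 211.9], 0.6)]
pack_red_lid [([355.2, 228.4], 0.95), ([351.9, 77.5], 0.56), ([142.8, 210.4], 0.37)]
pack_red_hole [([357.2, 237.2], 0.76), ([233.1, 283.8], 0.74), ([354.6, 77.9], 0.67)]
```

View pics/AB.png

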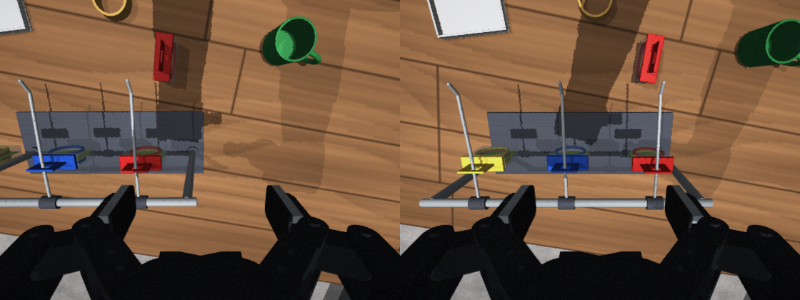

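The wrist pair shows the red pack under its lid at A (197,225) and B (355,229), with its peg's elbow and tip above it and the bangles, mug and big red pack further out. Next I enlarge the peg in both.

```bash
python3 -c "
import cv2,numpy as np
A=cv2.imread('pics/wA.png')[100:290,150:250];B=cv2.imread('pics/wB.png')[100:290,310:410]
cv2.imwrite('pics/AB2.png',np.hstack([cv2.resize(i,None,fx=3.1,fy=3.1,interpolation=2) for i in (A,B)]))"
```

```text
(no output)
```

View pics/AB2.png

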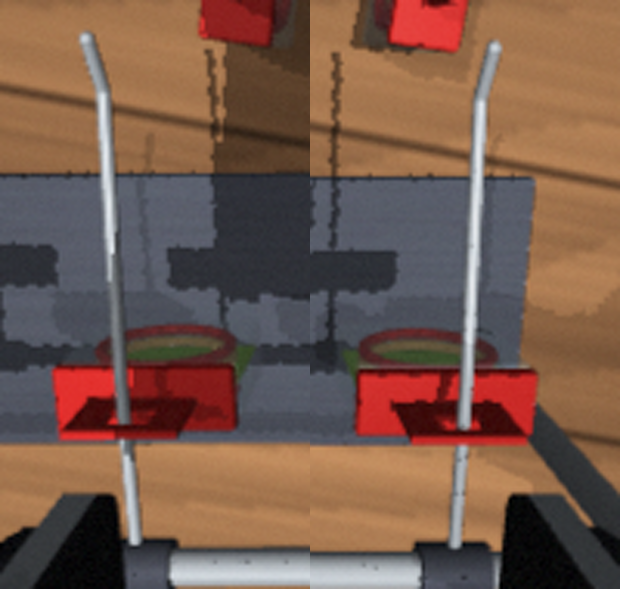

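```bash
python3 - <<'E'
from h import *; import pickle
a=pickle.load(open('wA.pkl','rb'));b=pickle.load(open('wB.pkl','rb'))
fa=lambda x,y:(150+(x-.5)/3.1,100+(y-.5)/3.1)
fb=lambda x,y:(310+(x-310-.5)/3.1,100+(y-.5)/3.1)
def t(n,s,d):
    p,e=tri([ray(a,fa(*s)),ray(b,fb(*d))]); print(n,np.round(p,4),np.round(e,4)); return p
tip=t('tip',(87,37),(495,45)); t('elbow',(104,92),(481,95))
t('lid ol',(55,366),(357,370));t('lid or',(236,366),(536,372))
t('barL',(167,550),(417,555))
W=[(495,45),(481,95),(476,170),(472,250),(465,400),(455,548)]
for (s) in [(104,92),(106,120),(109,180),(111,220),(113,260),(118,330),(121,380),(129,470),(135,543)]:
    o,v=ray(a,fa(*s)); best=None
    for p,q in zip(W[1:],W[2:]):
        o2,v1=ray(b,fb(*p));_,v2=ray(b,fb(*q)); n=np.cross(v1,v2); X=o+v*(n@(o2-o))/(n@v)
        uv=proj(b,X); r0,r1=fb(*p)[1],fb(*q)[1]
        if r0-2<=uv[1]<=r1+2: best=X
    if best is not None:
        sx=np.array([.983,.184]);m=np.array([.687,-.0255]); print(s,np.round(best,4),'s',round(float((best[:2]-m)@sx),4),'y',round(float((best[:2]-m)@[-.184,.983]),4))
E
```

```text
tip [0.5071 0.0626 0.2386] [0.0001 0.0001]
elbow [0.5208 0.0652 0.2282] [0.0006 0.0006]
lid ol [0.6116 0.0526 0.211 ] [0. 0.]
lid or [0.6014 0.11   0.2107] [0.0002 0.0002]
barL [0.6807 0.0928 0.1958] [0.0005 0.0005]
(104, 92) [0.5215 0.0653 0.2283] s -0.146 y 0.1197
(106, 120) [0.529  0.0667 0.2286] s -0.1384 y 0.1197
(109, 180) [0.5453 0.0695 0.2302] s -0.1218 y 0.1195
(111, 220) [0.5564 0.0715 0.2315] s -0.1105 y 0.1194
(113, 260) [0.5676 0.0735 0.2329] s -0.0991 y 0.1193
(118, 330) [0.5878 0.0774 0.2346] s -0.0786 y 0.1194
(121, 380) [0.6025 0.0802 0.2362] s -0.0637 y 0.1194
(129, 470) [0.6306 0.0856 0.2369] s -0.035 y 0.1196
(135, 543) [0.6544 0.09   0.2377] s -0.0108 y 0.1196
```

jog_arm(increments=[[[-0.0785, 0.15, 0, 0, 0, 0, 0], [-0.0785, 0.15, 0, 0, 0, 0, 0], [0, 0, 0.12, 0, 0, 0, 0], [0, 0, 0.12, 0, 0, 0, 0], [0, 0, 0.08, 0, 0, 0, 0], [0, 0, 0, 0, 0, 0, 0], [0, 0, 0, 0, 0, 0, 0]]])

```text
clock: 5.25
tcp_pos: [0.6164, 0.0875, 0.2531]
orientation: [-0.0, -0.095, 0.995, 0.0]
wrist_force: [0.1, -0.0, 0.9]
finger_gap: 0.0857
grip_force: 0.0
```

```bash
python3 snap.py wC
```

```text
5.25 [0.6164 0.0875 0.2531] [[-0.982, -0.189, -0.0], [-0.189, 0.982, 0.0], [0.0, 0.0, -1.0]] [ 0.09 -0.01  0.87]
[275. 221.]
[273.  56.]
pack_red [([272.9, 196.5], 0.92), ([290.1, 48.9], 0.56)]
pack_red_lid [([272.8, 217.0], 0.73), ([293.2, 27.5], 0.63)]
pack_red_hole [([272.3, 226.5], 0.64)]
```

View pics/wC.png

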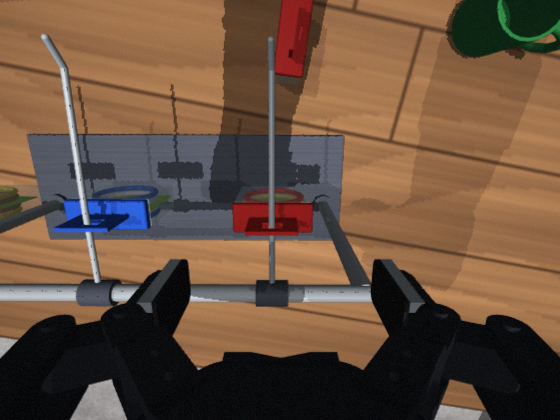

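The red lid is centred at (272,217) and the fingers at column 280, so I shift about 4 mm in −y and descend.

jog_arm(increments=[[[0, -0.017, 0, 0, 0, 0, 0], [0, 0, 0.08, 0, 0, 0, 0], [0, 0, 0.08, 0, 0, 0, 0], [0, 0, 0.08, 0, 0, 0, 0], [0, 0, 0.06, 0, 0, 0, 0], [0, 0, 0, 0, 0, 0, 0], [0, 0, 0, 0, 0, 0, 0]]])

```text
clock: 6.15
tcp_pos: [0.618, 0.0815, 0.178]
orientation: [0.0, -0.094, 0.996, 0.0]
wrist_force: [-0.2, -0.0, 1.0]
finger_gap: 0.0854
grip_force: 0.0
```

```bash
python3 snap.py wD
```

```text
6.15 [0.618  0.0815 0.178 ] [[-0.983, -0.186, 0.0], [-0.186, 0.983, 0.0], [-0.0, -0.0, -1.0]] [-0.23 -0.01  0.97]
[285. 269.]
[286.  12.]
pack_red [([280.5, 228.0], 0.89), ([300.2, 31.5], 0.68)]
pack_red_lid [([306.4, 0.0], 0.95), ([278.4, 265.8], 0.87), ([281.0, 285.5], 0.2)]
pack_red_hole [([279.3, 287.1], 0.67)]
```

View pics/wD.png

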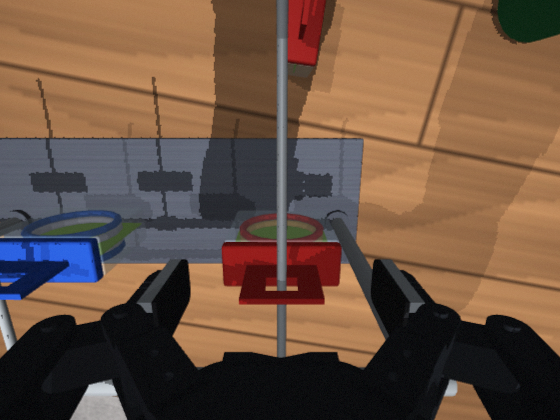

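jog_arm(increments=[[[0, 0, 0, 0, 0, 0, 60], [0, 0, 0, 0, 0, 0, 80], [0, 0, 0, 0, 0, 0, 110], [0, 0, 0, 0, 0, 0, 130], [0, 0, 0, 0, 0, 0, 130], [0, 0, 0, 0, 0, 0, 130], [0, 0, 0, 0, 0, 0, 130]]], force=35)

```text
clock: 7.05
tcp_pos: [0.6181, 0.0819, 0.1779]
orientation: [0.001, -0.094, 0.996, 0.0]
wrist_force: [0.1, 0.3, 4.7]
finger_gap: 0.056
grip_force: 36.8
```

```bash
python3 snap.py wE
```

```text
7.05 [0.6181 0.0819 0.1779] [[-0.982, -0.187, 0.001], [-0.187, 0.982, 0.0], [-0.001, -0.0, -1.0]] [0.15 0.3  4.66]
[285. 269.]
[285.  11.]
pack_red [([281.1, 224.6], 0.96), ([300.5, 32.9], 0.83)]
pack_red_lid [([281.0, 262.7], 0.74), ([302.1, 2.9], 0.62)]
pack_red_hole [([278.9, 286.5], 0.93)]
```

View pics/wE.png

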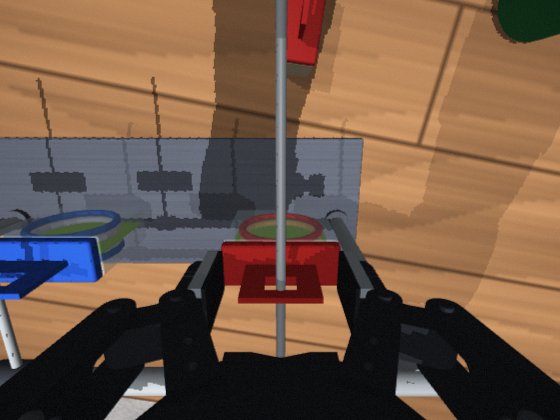

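Gripped. The wire carries about 4 N, so I raise the pack to the middle of the slack.

jog_arm(increments=[[[0, 0, -0.004, 0, 0, 0, 130], [0, 0, -0.004, 0, 0, 0, 130], [0, 0, 0, 0, 0, 0, 130], [0, 0, 0, 0, 0, 0, 130]]])

```text
clock: 7.65
tcp_pos: [0.6173, 0.0819, 0.1786]
orientation: [-0.001, -0.094, 0.996, 0.0]
wrist_force: [-0.5, -0.0, -1.0]
finger_gap: 0.0559
grip_force: 37.3
```

jog_arm(increments=[[[0, 0, -0.004, 0, 0, 0, 130], [0, 0, -0.004, 0, 0, 0, 130], [0, 0, 0, 0, 0, 0, 130], [0, 0, 0, 0, 0, 0, 130]]])

```text
clock: 8.05
tcp_pos: [0.6178, 0.0819, 0.1814]
orientation: [0.0, -0.094, 0.996, 0.0]
wrist_force: [-0.1, -0.3, -0.6]
finger_gap: 0.0558
grip_force: 37.3
```

jog_arm(increments=[[[0.0175, 0, 0, 0, 0, 0, 130], [0.0175, 0, 0, 0, 0, 0, 130], [0.0175, 0, 0, 0, 0, 0, 130], [0.02, 0, 0.002, 0, 0, 0, 130], [0.02, 0, 0.002, 0, 0, 0, 130], [0.02, 0, 0.002, 0, 0, 0, 130], [0.02, 0, 0.002, 0, 0, 0, 130], [0, 0, 0, 0, 0, 0, 130], [0, 0, 0, 0, 0, 0, 130]]])

```text
clock: 8.95
tcp_pos: [0.5853, 0.0757, 0.1795]
orientation: [0.0, -0.094, 0.996, 0.0]
wrist_force: [-0.4, 0.2, -1.1]
finger_gap: 0.0555
grip_force: 37.3
```

```bash
python3 - <<'E'
from h import *
F=[]; Z=[]
for _ in range(3):
    d=cam('wrist'); s=env.get_state(); F.append(s['wrist_force']); Z.append(s['tcp_pos'])
print(np.mean(F,0),np.mean(Z,0)); save('wF.png',d['pixels'])
E
```

```text
[-0.02537866  0.34933286 -0.90948622] [0.5855116  0.07570944 0.17946665]
```

View pics/wF.png

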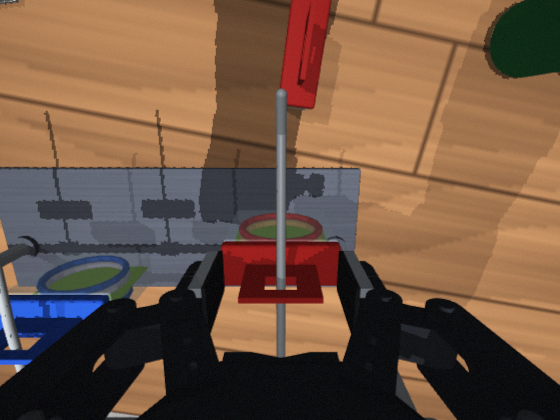

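The hanger slides freely with the wire centred in the hole; the peg tip is at (281,93). I carry on.

jog_arm(increments=[[[0.02, 0, 0.002, 0, 0, 0, 130], [0.02, 0, 0.002, 0, 0, 0, 130], [0.02, 0, 0.002, 0, 0, 0, 130], [0.02, 0, 0.002, 0, 0, 0, 130], [0.02, 0, 0.002, 0, 0, 0, 130], [0.02, 0, 0.002, 0, 0, 0, 130], [0, 0, 0, 0, 0, 0, 130]]])

```text
clock: 9.8
tcp_pos: [0.555, 0.07, 0.1765]
orientation: [-0.0, -0.094, 0.996, 0.0]
wrist_force: [-0.3, -0.1, -1.5]
finger_gap: 0.0561
grip_force: 37.3
```

jog_arm(increments=[[[0.02, 0, 0.002, 0, 0, 0, 130], [0.02, 0, 0.002, 0, 0, 0, 130], [0.02, 0, 0.002, 0, 0, 0, 130], [0.02, 0, 0.002, 0, 0, 0, 130], [0.02, 0, 0.002, 0, 0, 0, 130], [0, 0, 0, 0, 0, 0, 130], [0, 0, 0, 0, 0, 0, 130]]])

```text
clock: 10.5
tcp_pos: [0.5313, 0.0654, 0.174]
orientation: [0.0, -0.094, 0.996, 0.0]
wrist_force: [0.2, -0.7, -1.3]
finger_gap: 0.0558
grip_force: 37.3
```

```bash
python3 - <<'E'
from h import *
F=[]; Z=[]
for _ in range(3):
    d=cam('wrist'); s=env.get_state(); F.append(s['wrist_force']); Z.append(s['tcp_pos'])
z=np.mean(Z,0);print(s['clock'],np.mean(F,0),z,'s',(z[0]-.687)*.983+(z[1]+.0255)*.184,'y',-(z[0]-.687)*.184+(z[1]+.0255)*.983); 
b=cam('side');u,v=map(int,proj(b,z+[0,0,.03])); print(u,v)
P=cv2.resize(b['pixels'][v-40:v+40,u-50:u+50],(500,400),interpolation=2)
save('wG.png',np.hstack([P,d['pixels'][150:350,200:360].repeat(2,0)[:, :].repeat(2,1)[:400,:300]]))
E
```

```text
10.65 [ 0.58144464 -0.04405968 -0.56075157] [0.53146048 0.0654571  0.17397623] s -0.13615923859444565 y 0.1180300978828297
269 165
```

View pics/wG.png

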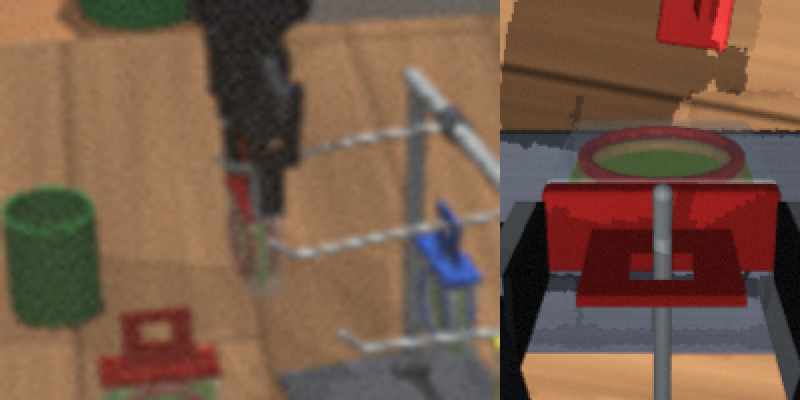

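jog_arm(increments=[[[0.018, 0, 0.001, 0, 0, 0, 130], [0.018, 0, 0.001, 0, 0, 0, 130], [0.012, 0, -0.0088, 0, 0, 0, 130], [0.012, 0, -0.0088, 0, 0, 0, 130], [0, 0, 0, 0, 0, 0, 130], [0, 0, 0, 0, 0, 0, 130]]])

```text
clock: 11.3
tcp_pos: [0.5167, 0.0626, 0.1781]
orientation: [0.0, -0.094, 0.996, 0.0]
wrist_force: [0.5, 0.3, -0.8]
finger_gap: 0.0556
grip_force: 37.3
```

jog_arm(increments=[[[0.012, 0, -0.0088, 0, 0, 0, 130], [0.012, 0, -0.0088, 0, 0, 0, 130], [0, 0, 0, 0, 0, 0, 130]]])

```text
clock: 11.6
tcp_pos: [0.5104, 0.0615, 0.1826]
orientation: [0.0, -0.094, 0.996, 0.0]
wrist_force: [0.2, 0.2, -0.1]
finger_gap: 0.0559
grip_force: 37.3
```

jog_arm(increments=[[[0.012, 0, -0.0088, 0, 0, 0, 130], [0.012, 0, -0.0088, 0, 0, 0, 130], [0.012, 0, -0.0088, 0, 0, 0, 130], [0, 0, 0, 0, 0, 0, 130]]])

```text
clock: 12.0
tcp_pos: [0.5015, 0.0598, 0.1893]
orientation: [0.0, -0.094, 0.996, 0.0]
wrist_force: [-0.3, -0.5, -0.8]
finger_gap: 0.0557
grip_force: 37.3
```

```bash
python3 - <<'E'
from h import *
d=cam('wrist'); s=env.get_state();z=s['tcp_pos'];print(s['clock'],s['wrist_force'],z,'s',(z[0]-.687)*.983+(z[1]+.0255)*.184)
b=cam('side');u,v=map(int,proj(b,np.array(z)+[0,0,.03]))
P=cv2.resize(b['pixels'][v-40:v+40,u-50:u+50],(500,400),interpolation=2)
save('wH.png',np.hstack([P,d['pixels'][150:350,200:360].repeat(2,0).repeat(2,1)[:400,:300]]))
E
```

```text
12.05 [ 0.18688647 -0.20267623 -1.13189995] [0.50174028 0.05980735 0.18911543] s -0.16641374980347506
```

View pics/wH.png

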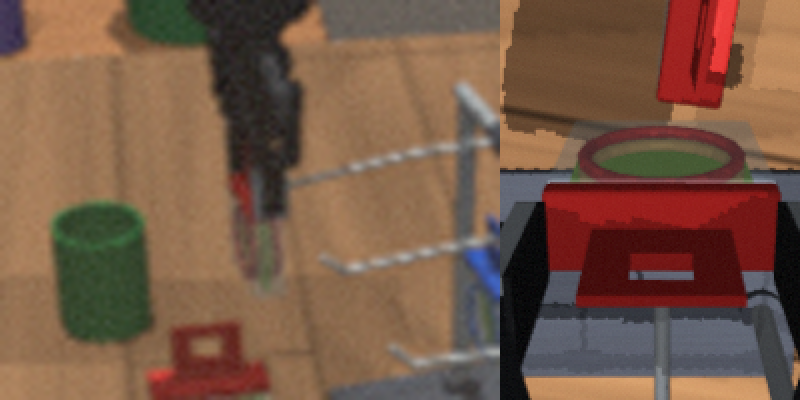

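The side view shows the pack beyond the peg's end, and the wrist crop shows the hole empty with the wire behind the hanger. I move clear and carry the pack over the tray.

jog_arm(increments=[[[0.012, 0, -0.0088, 0, 0, 0, 130], [0.012, 0, -0.0088, 0, 0, 0, 130], [0.012, 0, -0.0088, 0, 0, 0, 130], [0.012, 0, -0.0088, 0, 0, 0, 130], [0.02, 0, -0.04, 0, 0, 0, 130], [0.02, 0, -0.04, 0, 0, 0, 130], [0.02, 0, -0.04, 0, 0, 0, 130], [0.02, 0, -0.04, 0, 0, 0, 130], [0.0588, -0.1, 0, 0, 0, 0, 130], [0.0588, -0.16, 0, 0, 0, 0, 130], [0.0588, -0.17, 0, 0, 0, 0, 130], [0.0588, -0.17, 0, 0, 0, 0, 130], [0.0588, -0.17, 0, 0, 0, 0, 130], [0.0588, -0.17, 0, 0, 0, 0, 130], [0.0588, -0.17, 0, 0, 0, 0, 130], [0.0588, -0.15, 0, 0, 0, 0, 130], [0, -0.075, 0, 0, 0, 0, 130], [0, 0, 0, 0, 0, 0, 130], [0, 0, 0, 0, 0, 0, 130]]])

```text
clock: 14.0
tcp_pos: [0.4168, -0.2959, 0.2378]
orientation: [-0.0, -0.093, 0.996, 0.0]
wrist_force: [-0.1, 0.3, -0.9]
finger_gap: 0.0559
grip_force: 37.5
```

```bash
python3 - <<'E'
from h import *
s=env.get_state();d=cam('wrist');print(s['clock'],np.round(s['wrist_force'],2),np.round(s['tcp_pos'],4))
for n in('wrist','scene','side'):
    c=d if n=='wrist' else cam(n); print(n,'proj ctr',np.round(proj(c,(.417,-.294,.004))))
    print('lm',[(np.round(r['uv']).tolist(),round(r['conf'],2),np.round(onz(c,r['uv'],0),3).tolist()) for r in spotter.landmark_of('tray',n)])
    for r in spotter.cut_out('tray',n)[:3]:
        m=r['region'].astype(np.uint8); k=cv2.minAreaRect(cv2.findNonZero(m)); w=np.array([onz(c,p,.02) for p in cv2.boxPoints(k)]); print(round(r['conf'],2),m.sum(),np.round(w[:,:2],3).tolist())
    print('packlid',[(np.round(r['uv']).tolist(),round(r['conf'],2)) for r in spotter.landmark_of('pack_red_lid',n)])
for n in ('pack_blue','pack_yellow'): print(n,[(np.round(r['uv']).tolist(),round(r['conf'],2)) for r in spotter.landmark_of(n,'side')])
E
```

```text
14.0 [-0.09  0.31 -0.87] [ 0.4168 -0.2959  0.2378]
wrist proj ctr [281. 173.]
lm [([275.0, 170.0], 0.83, [0.416, -0.302, 0.0]), ([86.0, 109.0], 0.81, [0.383, -0.551, 0.0])]
0.96 13956 [[0.454, -0.652], [0.322, -0.625], [0.314, -0.464], [0.447, -0.475]]
0.64 10205 [[0.365, -0.383], [0.332, -0.248], [0.457, -0.211], [0.494, -0.358]]
packlid [([279.0, 264.0], 0.63)]
scene proj ctr [268. 200.]
lm [([229.0, 164.0], 0.83, [0.384, -0.563, 0.0]), ([267.0, 202.0], 0.75, [0.423, -0.295, 0.0])]
0.62 999 [[0.456, -0.614], [0.256, -0.644], [0.331, -0.464], [0.511, -0.447]]
0.58 1143 [[0.511, -0.326], [0.381, -0.442], [0.332, -0.244], [0.458, -0.149]]
0.22 490 [[0.084, -0.799], [0.023, -0.747], [0.188, -0.538], [0.243, -0.585]]
packlid [([341.0, 244.0], 0.6), ([266.0, 122.0], 0.58), ([428.0, 304.0], 0.28)]
side proj ctr [242. 297.]
lm [([234.0, 390.0], 0.95, [0.387, -0.556, 0.0]), ([243.0, 297.0], 0.63, [0.419, -0.29, 0.0]), ([320.0, 214.0], 0.33, [0.704, 0.063, 0.0])]
0.92 3927 [[0.308, -0.477], [0.455, -0.484], [0.452, -0.635], [0.324, -0.628]]
0.79 2136 [[0.332, -0.252], [0.472, -0.203], [0.496, -0.362], [0.369, -0.399]]
0.37 320 [[0.332, -0.008], [0.385, 0.014], [0.404, -0.092], [0.353, -0.111]]
packlid [([250.0, 196.0], 0.9), ([235.0, 216.0], 0.85)]
pack_blue [([309.0, 193.0], 0.78)]
pack_yellow [([322.0, 212.0], 0.72)]
```

jog_arm(increments=[[[0, 0, 0.12, 0, 0, 0, 130], [0, 0, 0.16, 0, 0, 0, 130], [0, 0, 0.16, 0, 0, 0, 130], [0, 0, 0.14, 0, 0, 0, 130], [0, 0, 0.1, 0, 0, 0, 130], [0, 0, 0.06, 0, 0, 0, 130], [0, 0, 0.04, 0, 0, 0, 130], [0, 0, 0, 0, 0, 0, 130], [0, 0, 0, 0, 0, 0, 130]]])

```text
clock: 15.6
tcp_pos: [0.4175, -0.2963, 0.0431]
orientation: [0.0, -0.094, 0.996, -0.0]
wrist_force: [0.4, 0.1, -0.9]
finger_gap: 0.0552
grip_force: 37.6
```

jog_arm(increments=[[[0, 0, 0.006, 0, 0, 0, 130], [0, 0, 0.006, 0, 0, 0, 130], [0, 0, 0.006, 0, 0, 0, 130], [0, 0, 0.006, 0, 0, 0, 130], [0, 0, 0, 0, 0, 0, 130], [0, 0, 0, 0, 0, 0, 130]]])

```text
clock: 16.2
tcp_pos: [0.4171, -0.2959, 0.0365]
orientation: [-0.0, -0.094, 0.996, 0.0]
wrist_force: [0.7, -0.1, -1.5]
finger_gap: 0.056
grip_force: 37.6
```

jog_arm(increments=[[[0, 0, 0.004, 0, 0, 0, 130], [0, 0, 0.004, 0, 0, 0, 130], [0, 0, 0.004, 0, 0, 0, 130], [0, 0, 0.004, 0, 0, 0, 130], [0, 0, 0, 0, 0, 0, 130], [0, 0, 0, 0, 0, 0, 130]]])

```text
clock: 16.8
tcp_pos: [0.417, -0.2959, 0.0325]
orientation: [-0.0, -0.094, 0.996, 0.0]
wrist_force: [-0.8, 0.0, -1.7]
finger_gap: 0.056
grip_force: 37.6
```

jog_arm(increments=[[[0, 0, 0.004, 0, 0, 0, 130], [0, 0, 0.004, 0, 0, 0, 130], [0, 0, 0, 0, 0, 0, 130], [0, 0, 0, 0, 0, 0, 130]]])

```text
clock: 17.2
tcp_pos: [0.417, -0.2959, 0.0305]
orientation: [-0.0, -0.094, 0.996, 0.0]
wrist_force: [0.3, -0.2, -0.1]
finger_gap: 0.0556
grip_force: 37.6
```

jog_arm(increments=[[[0, 0, 0.003, 0, 0, 0, 130], [0, 0, 0.003, 0, 0, 0, 130], [0, 0, 0, 0, 0, 0, 130], [0, 0, 0, 0, 0, 0, 130]]])

```text
clock: 17.6
tcp_pos: [0.4171, -0.2959, 0.029]
orientation: [-0.0, -0.094, 0.996, 0.0]
wrist_force: [-0.5, 0.0, -0.8]
finger_gap: 0.0558
grip_force: 37.6
```

jog_arm(increments=[[[0, 0, 0.003, 0, 0, 0, 130], [0, 0, 0.003, 0, 0, 0, 130], [0, 0, 0, 0, 0, 0, 130], [0, 0, 0, 0, 0, 0, 130]]])

```text
clock: 18.0
tcp_pos: [0.4174, -0.296, 0.0286]
orientation: [0.0, -0.094, 0.996, -0.0]
wrist_force: [-0.7, 2.0, 7.4]
finger_gap: 0.0559
grip_force: 38.8
```

Firm contact with the tray floor at about 8 N. I release gradually.

jog_arm(increments=[[[0, 0, -0.001, 0, 0, 0, 110], [0, 0, 0, 0, 0, 0, 95], [0, 0, 0, 0, 0, 0, 85], [0, 0, 0, 0, 0, 0, 75], [0, 0, 0, 0, 0, 0, 65], [0, 0, 0, 0, 0, 0, 50], [0, 0, 0, 0, 0, 0, 30], [0, 0, 0, 0, 0, 0, 10], [0, 0, 0, 0, 0, 0, 0], [0, 0, 0, 0, 0, 0, 0], [0, 0, 0, 0, 0, 0, 0]]])

```text
clock: 19.1
tcp_pos: [0.4171, -0.296, 0.0278]
orientation: [0.0, -0.094, 0.996, 0.0]
wrist_force: [0.1, 0.3, -0.6]
finger_gap: 0.0849
grip_force: 0.0
```

```bash
python3 - <<'E'
from h import *
s=env.get_state();d=cam('wrist');print(s['clock'],np.round(s['wrist_force'],2),np.round(s['tcp_pos'],4))
for t in ('pack_red_lid','pack_red_hole','pack_red'): print(t,[(np.round(r['uv']).tolist(),round(r['conf'],2)) for r in spotter.landmark_of(t,'wrist')])
print(np.round(proj(d,(.417,-.296,.064))))
h=d['pixels'].astype(int); m=((h[...,0]>100)&(h[...,1]<60)&(h[...,2]<60)); m[:150]=0; ys,xs=np.nonzero(m); print(xs.min(),xs.max(),ys.min(),ys.max(),m.sum())
E
```

```text
19.1 [ 0.13  0.29 -0.61] [ 0.4171 -0.296   0.0278]
pack_red_lid [([280.0, 266.0], 0.94)]
pack_red_hole [([279.0, 288.0], 0.58)]
pack_red [([279.0, 226.0], 0.57)]
[278. 268.]
220 335 248 305 1672
```

Lid at (280,266), where a standing pack should show it (268), so it is upright. I retreat straight up.

jog_arm(increments=[[[0, 0, -0.02, 0, 0, 0, 0], [0, 0, -0.06, 0, 0, 0, 0], [0, 0, -0.1, 0, 0, 0, 0], [0, 0, -0.14, 0, 0, 0, 0], [0, 0, -0.14, 0, 0, 0, 0], [0, 0, -0.14, 0, 0, 0, 0], [0, 0, -0.14, 0, 0, 0, 0], [0, 0, 0, 0, 0, 0, 0], [0, 0, 0, 0, 0, 0, 0], [0, 0, 0, 0, 0, 0, 0]]])

```text
clock: 20.3
tcp_pos: [0.4166, -0.2955, 0.2119]
orientation: [-0.001, -0.094, 0.996, 0.001]
wrist_force: [0.1, -0.7, -0.9]
finger_gap: 0.0854
grip_force: 0.0
```

```bash
python3 - <<'E'
from h import *
s=env.get_state();print(s['clock'],np.round(s['tcp_pos'],4),s['finger_gap'])
for n in ('wrist','side','scene'):
    d=cam(n); print(n,[np.round(proj(d,p)).tolist() for p in [(.417,-.296,.064),(.417,-.296,.004)]])
    for t in ('pack_red_lid','pack_red','pack_blue','pack_yellow','mug','bangles'): print(' ',t,[(np.round(r['uv']).tolist(),round(r['conf'],2)) for r in spotter.landmark_of(t,n)])
E
```

```text
20.3 [ 0.4166 -0.2955  0.2119] 0.08536695620697766
wrist [[279.0, 187.0], [279.0, 176.0]]
  pack_red_lid [([281.0, 183.0], 0.58)]
  pack_red [([278.0, 176.0], 0.87), ([537.0, 259.0], 0.77)]
  pack_blue []
  pack_yellow []
  mug []
  bangles [([475.0, 181.0], 0.9), ([278.0, 183.0], 0.27)]
side [[241.0, 282.0], [243.0, 298.0]]
  pack_red_lid [([247.0, 199.0], 0.72), ([239.0, 280.0], 0.54)]
  pack_red [([254.0, 217.0], 0.58), ([321.0, 214.0], 0.5)]
  pack_blue [([308.0, 195.0], 0.57)]
  pack_yellow [([320.0, 213.0], 0.61)]
  mug []
  bangles [([228.0, 242.0], 0.86)]
scene [[267.0, 184.0], [268.0, 200.0]]
  pack_red_lid [([343.0, 246.0], 0.89), ([267.0, 186.0], 0.62)]
  pack_red [([339.0, 271.0], 0.6)]
  pack_blue [([260.0, 231.0], 0.87)]
  pack_yellow [([223.0, 211.0], 0.95), ([266.0, 200.0], 0.49)]
  mug [([424.0, 303.0], 0.71)]
  bangles [([336.0, 234.0], 0.61), ([264.0, 178.0], 0.22)]
```

The lid is where an upright pack should show it in all three views, and the other things have not moved.

```bash
python3 -c "
from workcell import ticket; print(ticket.hand_in())"
```

```text
the job is handed in; nothing more can be done
None
```

The red pack is off its peg and stands upright, released, in the white tray farthest to the robot's left; the other packs, mug and bangles stayed where they were, and the job is handed in (the verdict was not reported).

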